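# Clamp a milling jar on the vibrating mill

## Task

Load the vibrating mill: with your fingertips slide the white lidded jar that stands on the mill's deck fully home into the blue V-block, then push the red clamp handle over and down past its dead point until it snaps into lock and the rubber foot holds the jar's lid down. Only push: do not lift or tip the jar, and leave the bottles, spare jars, lid, dish and spatula standing about where they are.

Things in the scene. Friction and masses are not known exactly. Their poses are not given: they have to be found in the camera images.
- mill: Low bench-top vibrating mill, fixed: pale housing 320 x 190 mm, 56 mm high, carrying an aluminium deck 310 x 155 mm, its top 85 mm above the bench. Origin on the bench under the housing's centre; x runs lengthwise, the way the jar is pushed home; z up. On the line y = 0, from -x to +x: jar, blue V-block, toggle clamp on an aluminium pedestal. Locked, the handle points to +x.
- jar_seat (a point): On the deck's top: where the centre of the jar's underside lies when the jar touches both faces of the V-block; in the mill's frame (-60, 0, 85) mm. The V-block is slick, 48 mm high, its faces at 45 degrees either side of the mill's x, its mouth 65 mm wide and open to -x.
- jar: The task's jar: white plastic, closed with a white ribbed lid, 56 mm diameter, 72 mm tall (lid = the top 20 mm), about 0.3 kg, loose, standing upright on the deck 35 to 60 mm short of the seat (to the mill's -x) and up to 14 mm to the side. Origin at the centre of its underside, z up.
- clamp_pin (a point): Fixed pin about which the steel clamp arm swings (axis along the mill's y), in the mill's frame at (35, 0, 183) mm. From it the arm reaches 95 mm to the spindle with the rubber foot; open, the arm stands steeply up (57 to 72 degrees above level, towards -x).
- clamp_handle (a joint): Handle angle relative to the arm, rad: 0 locked on its stop, 2.1 to 2.5 at the start. Pushing it down swings the arm down too: 1 to 2 N, then it sinks by itself below about 0.9. At about 0.47 the foot meets the lid; a spring then resists, up to about 9 N on the outer half of the grip. Past the dead point (about 0.17) it snaps to 0 and stays; let go before that it springs back.
- grip_end (a point): On the axis of the handle's red grip, at its free end (grip 19 mm thick, 88 mm long from grip_root to here). In the mill's frame at the start about (80 to 103, 0, 331) mm: the grip stands up, leaning to +x, 65 to 78 degrees above level. With the foot just on the lid about (156, 0, 285) mm, at the dead point about z = 255 mm; locked (177, 0, 227) mm, the grip then level.
- grip_root (a point): On the axis of the red grip, at its end next to the linkage; in the mill's frame about (89, 0, 225) mm when locked.
- clamp_foot: Grey rubber foot, 22 mm diameter, under the arm's end, on a sprung spindle; origin at the centre of its pressing face. When locked it presses on the middle of the jar's lid with about 12 N.
- spare_jar: Bystander, loose: white jar with a blue lid, 56 mm diameter, 72 mm tall, on the bench on the mill's far (-y) side; origin under its centre.
- open_jar: Bystander, loose: open white jar without lid, 56 mm diameter, 64 mm tall, beside the spare jar; origin under its centre.
- jar_lid: Bystander, loose: white jar lid lying mouth up on the bench, 56 mm diameter, 18 mm tall, between the mill and the robot; origin under its centre.
- spatula: Bystander, loose: flat steel laboratory spatula, 190 mm long, 16 mm wide, 4 mm thick, lying on the bench between the mill and the robot; origin at its middle.
- glass_dish: Bystander, loose: empty glass dish, 124 mm diameter, 35 mm tall, on the bench to the right; origin under its centre.
- amber_large: Bystander, loose: amber reagent bottle with a white cap, 94 mm diameter, 215 mm tall, on the bench to the left; origin under its centre.
- amber_small: Bystander, loose: amber reagent bottle with a blue cap, 68 mm diameter, 150 mm tall, on the bench to the left; origin under its centre.
Not all that is in view belongs to the job. Leave any orange or yellow look-alike of the jar alone.

How it is judged:
On the way, in this order (a step that is already met when the one before it is completed fails the run):
1. the jar stands home in the V-block while the clamp is still open (horizontal distance between jar and jar_seat below 0.005 m and value of joint clamp_handle above 0.25 rad), for 0.2 s.
2. the handle has snapped past its dead point into lock, the foot pressing the lid (value of joint clamp_handle below 0.05 rad and contact force between clamp_foot and jar above 5 N), for 0.2 s.
At the end, for the whole second after the job is handed in: The handle is locked (joint below 0.05 rad), the rubber foot presses the jar's lid with more than 5 N, and the jar stands upright (within 0.06 rad) on the deck, at rest, its centre within 5 mm of the seat (all of step 2 and horizontal distance between jar and jar_seat below 0.005 m and z of jar in the frame of mill between 0.08 and 0.09 m and angle between jar's own z axis and vertical below 0.06 rad and linear speed of jar below 0.02 m/s); the robot touches nothing.
It fails at once if the jar is lifted more than 6 mm off the deck (or falls off it) (z of jar in the frame of mill above 0.091 m or z of jar in the frame of mill below 0.07 m).
It fails at once if the jar is tipped by more than 0.3 rad (angle between jar's own z axis and vertical above 0.3 rad).
It fails at once if a bystander is moved more than 25 mm (distance of any of spare_jar, open_jar, jar_lid, spatula, glass_dish, amber_large, amber_small from where it was at the start of the episode above 0.025 m).
It also fails if it takes over 54 s, if anything falls off the work surface, if the arm or the gripper's body presses on something with over 40 N, if the wrist force passes 120 N, or if a joint passes its speed limit or range.

## Robot

A 6-joint arm with a two-finger parallel gripper is mounted at the origin on the work surface. World frame = base frame: x ahead of the robot, y to its left, z up, the work surface at z = 0. Lengths are in m, angles in rad, forces in N, time in s.
With the tool pointing down it reaches from about 0.35 to 0.975 m from the base axis. Payload 4.9 kg.
Tool frame: the origin (TCP) lies on the centre line of the jaws, within the pads' length; the fingertips stand 8 mm ahead of it and the grasp point (between the pads) lies 11 mm behind it; z points along the fingers, y is the direction in which the jaws open and shut (so a half turn about z gives the same grasp; the last joint's range is limited). The gripper opens to 85 mm and grips with 20 to 120 N. Pads are 22 mm wide; open, the fingers measure 114 mm over their backs; the gripper's body (76 mm by 85 mm) begins 54 mm behind the grasp point. The pads swing forward as they close: fully open they stand 13 mm farther back than shut.
Start: joints at [-1.303, 0.053, 1.613, -0, 1.476, -0.119], TCP at [0.236, -0.579, 0.239] pointing down, gripper open.
Joint ranges: [-3.01, 3.01], [-1.01, 2.22], [0.06, 2.58], [-1.02, 4.17], [0.09, 2.62], [-3.14, 3.14]. Speed limits (rad/s): [2.57, 2.57, 3.14, 3.14, 3.14, 3.14].

## Interface

Orientations are given as a rotation vector (axis times angle).
In Python, from station import get_obs, get_image, calibration, finish_job gives the robot as it stands. The module is installed in compiled form; this text tells all that it offers.
- The arm moves only by the shell command python3 -m jog 'ROWS' [FORCE]. ROWS is JSON, a list of rows, each a list of 7 numbers: the shift along the tool's x, y, z in cm, then the turn, a rotation vector about the tool's x, y, z in rad, then the closure in counts, from 0 (fully open) to 255 (shut). In form: [[dx, dy, dz, ax, ay, az, jaw], ...]. A call has 1 to 8 rows; each row is the pose to reach, as a shift and turn from the pose measured when the call began, along the tool's axes at that moment; what a row does not reach only later rows make up. A row lasts 1/12 s, in which the tool goes at most 41.7 mm and 7.16 degrees, less where a joint would pass 70% of its speed; a pose out of reach is approached as far as the arm can. A call with a gripper value outside its range is refused whole. The fingers move at their own pace and stop on an object; FORCE is the grip in N (left out, the last holds). Time passes only in rows, so rows that repeat a pose let the fingers close. It gives the time, the measured TCP pose, the force and the opening at its end, in the units of the state.
- get_obs(): the state, without advancing time (a new reading comes with each control period).
- get_image(name): name is "scene" or "side" or "wrist"; returns the picture (420x560x3 uint8, red, green, blue); there is no depth.
- calibration(name): a dict with "vfov" (degrees; the focal length in pixels is half the picture's height over the tangent of half this angle, whatever the lens; pixels are square), "cx", "cy" (the principal point, pixels), "R" (3x3) and "t" (3): a world point X has camera coordinates R X + t. Camera axes: x right, y down, z forward; pixel columns grow to the right and rows downward; lengths in m; the calibration is good to about 2 mm. A picture is of the moment at which its call begins: read the wrist's pose just before it. calibration takes no time and is no camera call; for the wrist camera it gives the pose at the moment of the call.
- finish_job(): hands the job in, once; it reports no verdict.
The state is a dict: "t": time; "q": joint angles; "dq": joint speeds; "effort": joint torques, N m; "tool_pos": TCP position; "tool_rot": TCP orientation; "contact_force": force on the tool from outside, world axes, zero at the start; "wrist_torque": the same for the moment, N m; "opening": finger opening in m.
Only numpy, scipy, OpenCV 4.12 (cv2) and the standard library are available. Lean on these libraries where they do the work, as an engineer would, in place of code of your own. Each camera call takes 0.05 s, during which the arm holds its last target. There are 200 camera calls.

## Working session

There is one attempt and no reset: what is moved stays moved. The work goes in short steps, Python scripts to look and compute and a shell command to move; the robot and the scene stay as the last step left them, time stands still between calls to the robot, and variables do not carry over. Pictures are saved under pics/ and viewed, about 8 in all and at most 12, crops included, and the job is handed in when it is done.

```bash
mkdir -p pics; python3 - <<'E'
from station import *
import cv2
o=get_obs(); print({k:(v if not hasattr(v,'round') else v) for k,v in o.items()})
for n in("scene","side"):
    im=get_image(n); c=calibration(n); print(n,c)
    cv2.imwrite(f"pics/{n}0.png",cv2.cvtColor(im,cv2.COLOR_RGB2BGR))
E
```

```text
{'t': 0.0, 'q': array([-1.30297805e+00,  5.33810635e-02,  1.61426285e+00,  2.20310030e-05,
        1.47598668e+00, -1.19021332e-01]), 'dq': array([-1.97912082e-03,  8.12015415e-05,  5.12617358e-04,  4.82795528e-04,
       -1.26197481e-04,  3.58866245e-04]), 'effort': array([-1.41855417e-04, -3.93679225e+01, -3.70176709e+01, -2.23039278e-04,
        6.91436377e-03,  4.92748967e-06]), 'tool_pos': array([ 0.23562621, -0.57824657,  0.23806659]), 'tool_rot': array([-3.08101485e+00, -6.03470318e-01,  2.03459993e-04]), 'contact_force': array([ 0.13712148, -0.35990457,  0.25315066]), 'wrist_torque': array([-2.73192176e-05, -3.61242813e-03, -2.56900968e-02]), 'opening': 0.08560685861651565}
scene {'vfov': 46.61226571414707, 'cx': 279.66672194605917, 'cy': 206.25244580194314, 'R': array([[ 0.71632179,  0.6976485 ,  0.01302564],
       [ 0.5096621 , -0.51037141, -0.69265112],
       [-0.4765791 ,  0.50279976, -0.72115516]]), 't': array([-0.42301642, -0.13167425,  1.978591  ])}
side {'vfov': 51.94611114466508, 'cx': 278.16065241498933, 'cy': 207.72476542434356, 'R': array([[-0.85214205, -0.52324603,  0.00821691],
       [-0.3863317 ,  0.6184212 , -0.68432671],
       [ 0.35298972, -0.58631801, -0.72912923]]), 't': array([0.47834902, 0.35780388, 1.22427714])}
```

View pics/scene0.png

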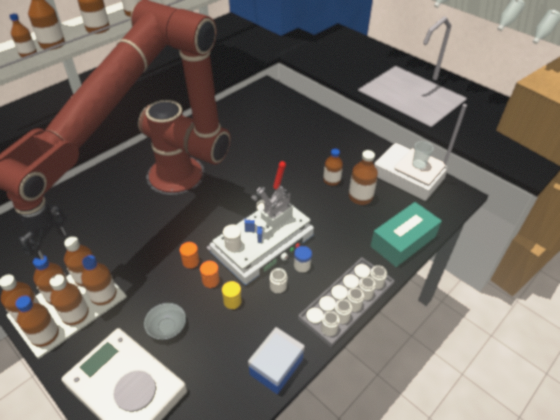

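View pics/side0.png

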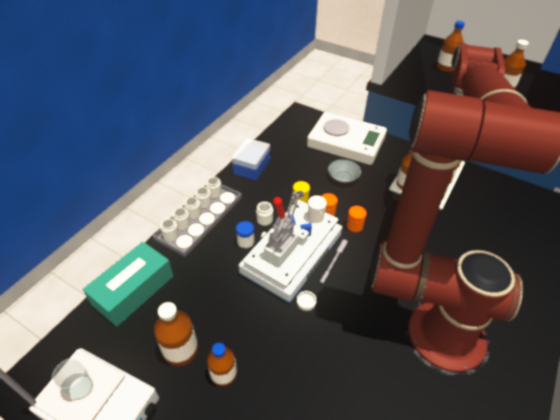

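```bash
python3 - <<'E'
import cv2,numpy as np
def crop(f,x,y,w,h,s):
    c=cv2.resize(cv2.imread(f)[y:y+h,x:x+w],None,fx=s,fy=s,interpolation=cv2.INTER_CUBIC)
    for i in range(0,w,20): cv2.line(c,(i*s,0),(i*s,8),(0,255,0),1);cv2.putText(c,str(x+i),(i*s,20),0,.35,(0,255,0),1)
    for j in range(0,h,20): cv2.line(c,(0,j*s),(8,j*s),(0,255,0),1);cv2.putText(c,str(y+j),(10,j*s+4),0,.35,(0,255,0),1)
    return c
a=crop("pics/scene0.png",195,150,130,150,4)[:600];b=crop("pics/side0.png",230,180,120,130,4)
cv2.imwrite("pics/c1.png",a);cv2.imwrite("pics/c2.png",b)
E
```

```text
(no output)
```

View pics/c1.png

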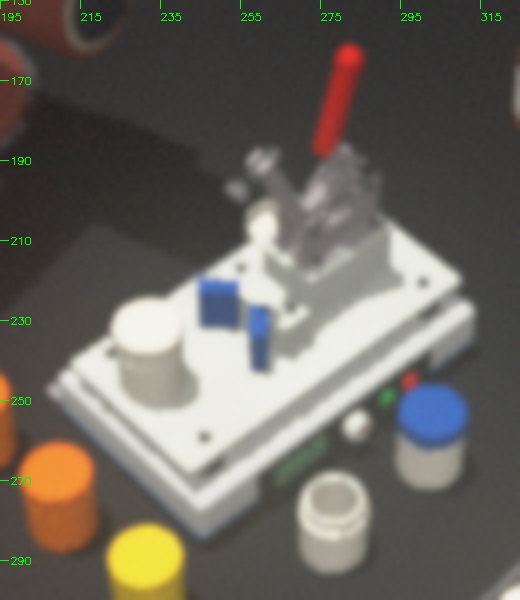

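View pics/c2.png

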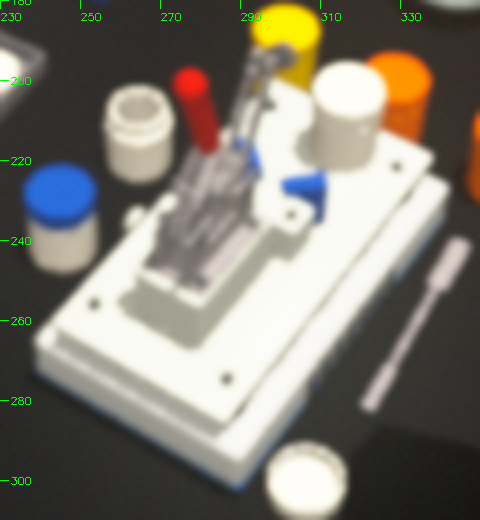

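Candidates: task jar on the deck, white lid, scene (232,231) / side (317,203); not the orange jars (190,255),(210,273), the yellow one (232,295), the open jar (278,280), the blue-lid spare (303,260) or the rack vials. The close crop confirms it: it is the only white-lidded jar on the deck, in front of the V-block's mouth.

```bash
cat > h.py <<'E'
from station import *
import numpy as np, cv2
from scipy.optimize import least_squares
from scipy.spatial.transform import Rotation as Ro
def proj(X,c):
    f=210/np.tan(np.radians(c["vfov"])/2); p=np.array(c["R"])@np.array(X)+c["t"]; return np.array([c["cx"]+f*p[0]/p[2],c["cy"]+f*p[1]/p[2]])
def tri(obs,x0=(.6,0,.15)):
    r=least_squares(lambda X:np.concatenate([proj(X,c)-u for c,u in obs]),x0); return r.x,np.abs(r.fun).max()
def onz(c,u,z):
    return least_squares(lambda p:proj([p[0],p[1],z],c)-u,[.6,0]).x
def mw(p,X):
    x,y,a=p; X=np.asarray(X,float); return np.array([x+X[0]*np.cos(a)-X[1]*np.sin(a),y+X[0]*np.sin(a)+X[1]*np.cos(a),X[2]])
def wm(p,X):
    x,y,a=p; d=np.asarray(X)-[x,y,0]; return np.array([d[0]*np.cos(a)+d[1]*np.sin(a),-d[0]*np.sin(a)+d[1]*np.cos(a),d[2]])
E
python3 - <<'E'
from h import *
S=calibration("scene");D=calibration("side")
P=[(S,(-.155,.0775,.085),(213.75,240.5)),(S,(-.155,-.0775,.085),(243.5,268)),(S,(.155,-.0775,.085),(310,219.5)),
(D,(.155,.0775,.085),(285.5,285.5)),(D,(-.155,.0775,.085),(338.25,219.25)),(D,(.155,-.0775,.085),(242.5,262.5))]
best=min((least_squares(lambda p:np.concatenate([proj(mw(p,X),c)-u for c,X,u in P]),[.6,0,a]) for a in(0,1.5,3,-1.5)),key=lambda r:r.cost)
m=best.x; print("mill",m,best.fun.reshape(-1,2).round(1).tolist()); np.save("mill.npy",m)
for n,a,b in(("lid",(232,231.25),(317.25,203)),("gripend",(282,163.75),(277.5,200.5)),("griproot",(275.5,187.5),(282.5,216.5))):
    X,e=tri([(S,a),(D,b)]); print(n,X.round(4),e.round(2),"mill",wm(m,X).round(4))
for n,c,u in(("lid S",S,(232,231.25)),("lid D",D,(317.25,203))): print(n,wm(m,[*onz(c,u,.157),.157]).round(4))
for n,c,u,z in(("dish",S,(165,322),.02),("jarlid",D,(306,300),.015),("spat",D,(333,260),.004),("orange1",S,(190,255),.03),("orange2",S,(210,273),.03),("yel",S,(232,295),.03)): X=onz(c,u,z);print(n,X.round(3),wm(m,[*X,z]).round(3))
c=calibration("wrist");o=get_obs();R=Ro.from_rotvec(o["tool_rot"]).as_matrix();print(R.round(2));print("cam in tool",(R.T@(-c["R"].T@c["t"]-o["tool_pos"])).round(3),(np.array(c["R"])@R).round(2),c["vfov"])
E
```

```text
mill [ 0.51584713 -0.00684293  1.53666377] [[-0.6, -1.0], [-0.0, -1.2], [0.6, -1.7], [0.4, -0.2], [-0.9, -1.1], [-0.2, -1.8]]
lid [ 0.4955 -0.1258  0.1511] 0.12 mill [-0.1196  0.0163  0.1511]
gripend [0.5189 0.0777 0.3276] 0.05 mill [ 8.460e-02 -2.000e-04  3.276e-01]
griproot [0.5178 0.0512 0.2411] 0.09 mill [0.0581 0.     0.2411]
lid S [-0.1225  0.0118  0.157 ]
lid D [-0.1148  0.019   0.157 ]
dish [ 0.534 -0.444] [-0.436 -0.033  0.02 ]
jarlid [0.389 0.123] [0.126 0.131 0.015]
spat [ 0.389 -0.058] [-0.055  0.125  0.004]
orange1 [ 0.391 -0.232] [-0.229  0.117  0.03 ]
orange2 [ 0.497 -0.233] [-0.226  0.011  0.03 ]
yel [ 0.612 -0.239] [-0.229 -0.104  0.03 ]
[[ 0.93  0.38 -0.  ]
 [ 0.38 -0.93  0.  ]
 [ 0.   -0.   -1.  ]]
cam in tool [ 0.072 -0.002 -0.135] [[ 0.    1.    0.  ]
 [-0.96  0.   -0.28]
 [-0.28  0.    0.96]] 58.900271647168154
```

```bash
cat >> h.py <<'E'
def go(X,psi,tilt=0,frame="mill"):
    """print shift for jog to reach mill-frame point X, tool down, tool x at world yaw psi, tilted about tool y by tilt"""
    m=np.load("mill.npy"); o=get_obs(); R=Ro.from_rotvec(o["tool_rot"])
    G=Ro.from_euler("z",psi)*Ro.from_euler("x",np.pi)*Ro.from_euler("y",tilt)
    W=mw(m,X); d=R.inv().apply(W-o["tool_pos"])*100; a=(R.inv()*G).as_rotvec()
    print("t %.2f"%o["t"],"at mill",wm(m,o["tool_pos"]).round(4),"F",o["contact_force"].round(1),"open %.4f"%o["opening"],"q1,q6",o["q"][[0,5]].round(2)); print("ROW",d.round(2).tolist(),a.round(3).tolist())
def see(n,f):
    cv2.imwrite(f,cv2.cvtColor(get_image(n),cv2.COLOR_RGB2BGR))
E
python3 -m jog '[[0,0,-6,0,0,0,135],[3,-2,-10,0,0,0.1,135],[39.5,-27.9,-10,0,0,1.937,135],[39.5,-27.9,-10,0,0,1.937,135],[39.5,-27.9,-10,0,0,1.937,135],[39.5,-27.9,-10,0,0,1.937,135],[39.5,-27.9,-10,0,0,1.937,135],[39.5,-27.9,-10,0,0,1.937,135]]'
python3 -c "
from h import *
go((-.165,.014,.24),-1.55)"
```

```text
t: 0.77
tool_pos: [0.3782, -0.3556, 0.3276]
tool_rot: [-3.063, 0.687, 0.002]
contact_force: [0.5, -0.1, -0.1]
opening: 0.0404
t 0.77 at mill [-0.3533  0.1257  0.3276] F [ 0.5 -0.1 -0.1] open 0.0404 q1,q6 [-0.9   1.11]
ROW [2.82, -21.69, 8.79] [-0.001, 0.002, 1.109]
```

```bash
python3 -m jog '[[2.8,-21.7,6.8,0,0,1.11,135],[2.8,-21.7,6.8,0,0,1.11,135],[2.8,-21.7,6.8,0,0,1.11,135],[2.8,-21.7,6.8,0,0,1.11,135],[2.8,-21.7,6.8,0,0,1.11,135],[2.8,-21.7,6.8,0,0,1.11,135],[2.8,-21.7,6.8,0,0,1.11,135],[2.8,-21.7,6.8,0,0,1.11,135]]'
python3 -c "
from h import *
go((-.165,.014,.24),-1.55)"
```

```text
t: 1.43
tool_pos: [0.4962, -0.1685, 0.2578]
tool_rot: [-2.434, 1.984, 0.009]
contact_force: [0.3, -1.2, -0.2]
opening: 0.0399
t 1.43 at mill [-0.1622  0.0141  0.2578] F [ 0.3 -1.2 -0.2] open 0.0399 q1,q6 [-0.47  2.47]
ROW [0.28, 0.05, 1.78] [0.003, 0.004, 0.182]
```

```bash
python3 -m jog '[[0.3,0,1.8,0,0,0.18,135],[0.3,0,1.8,0,0,0.18,135],[0.3,0,1.8,0,0,0.18,135],[0.3,0,1.8,0,0,0.18,135]]'
python3 -c "
from h import *
go((-.165,.014,.11),-1.55)
np.save('wc.npy',calibration('wrist'),allow_pickle=True)
see('wrist','pics/w1.png')
c=calibration('wrist');m=np.load('mill.npy')
print('pred lid',proj(mw(m,(-.119,.014,.157)),c),'seat',proj(mw(m,(-.06,0,.085)),c))"
```

```text
t: 1.77
tool_pos: [0.4965, -0.1713, 0.2394]
tool_rot: [-2.249, 2.194, 0.01]
contact_force: [-0.1, 0.3, 0.5]
opening: 0.0402
t 1.77 at mill [-0.165   0.0137  0.2394] F [-0.1  0.3  0.5] open 0.0402 q1,q6 [-0.47  2.64]
ROW [0.06, -0.02, 12.94] [0.004, 0.005, 0.004]
pred lid [274.25842271 297.3437268 ] seat [255.18244894 317.23154378]
```

View pics/w1.png

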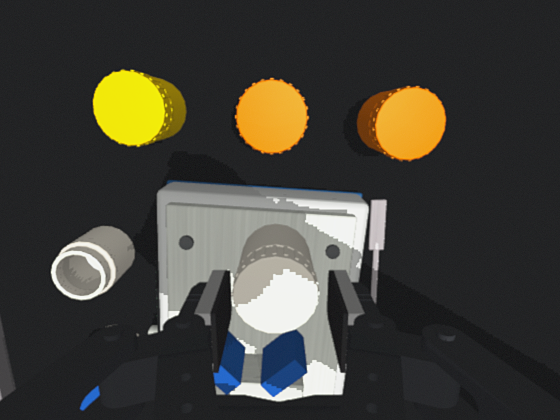

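Wrist view: lid centre at about (276,294), predicted (274,297). V-block spans cols 215–307, with the seat predicted at col 255. The estimates agree, so I descend behind the jar.

```bash
python3 -m jog '[[0.7,0,4,0,0,0,135],[0.7,0,8,0,0,0,135],[0.7,0,11,0,0,0,135],[0.7,0,13,0,0,0,135],[0.7,0,13,0,0,0,135],[0.7,0,13,0,0,0,135]]'
python3 -c "
from h import *
go((-.0905,0,.107),-1.55)"
```

```text
t: 2.32
tool_pos: [0.4961, -0.1778, 0.1096]
tool_rot: [2.249, -2.193, -0.011]
contact_force: [0.2, -0.2, 1.1]
opening: 0.0405
t 2.32 at mill [-0.1716  0.0139  0.1096] F [ 0.2 -0.2  1.1] open 0.0405 q1,q6 [-0.49  2.63]
ROW [-8.01, -1.87, 0.29] [0.005, 0.005, 0.004]
```

```bash
python3 -m jog '[[-0.8,0,0.2,0,0,0,135],[-1.6,-0.1,0.2,0,0,0,135],[-2.2,-0.15,0.2,0,0,0,135],[-2.7,-0.3,0.2,0,0,0,135],[-3.2,-0.45,0.2,0,0,0,135],[-3.7,-0.6,0.2,0,0,0,135],[-4.2,-0.75,0.2,0,0,0,135],[-4.7,-0.9,0.2,0,0,0,135]]'
python3 -m jog '[[-0.5,-0.15,0,0,0,0,135],[-1,-0.3,0,0,0,0,135],[-1.5,-0.45,0,0,0,0,135],[-1.9,-0.6,0,0,0,0,135],[-2.3,-0.75,0,0,0,0,135]]'
python3 -c "
from h import *
go((-.0905,0,.107),-1.55)
c=calibration('wrist');m=np.load('mill.npy')
see('wrist','pics/w2.png')
print('lid at seat pred',proj(mw(m,(-.06,0,.157)),c))"
```

```text
t: 2.98
tool_pos: [0.5045, -0.1306, 0.1086]
tool_rot: [2.249, -2.193, -0.008]
contact_force: [-1.1, -4.5, 4.5]
opening: 0.0404
t: 3.4
tool_pos: [0.5113, -0.1069, 0.1084]
tool_rot: [2.249, -2.193, -0.009]
contact_force: [-0.7, -4.1, 3.2]
opening: 0.04
t 3.40 at mill [-0.1001  0.0011  0.1084] F [-0.7 -4.1  3.2] open 0.0400 q1,q6 [-0.35  2.77]
ROW [-0.95, -0.17, 0.14] [0.004, 0.004, 0.004]
lid at seat pred [266.54058261 487.16241072]
```

View pics/w2.png

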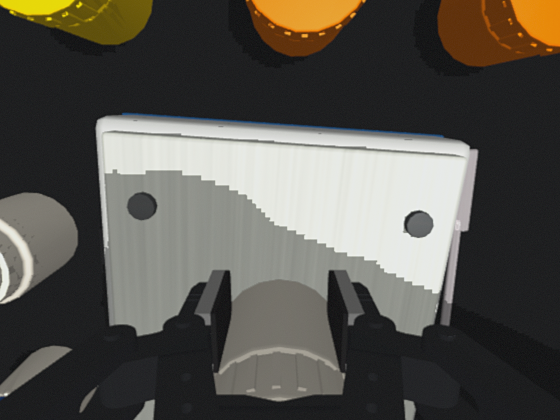

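Wrist view: the jar is upright and cradled centrally between the fingers, bottom edge around (280,285). I push on in small steps until the V-block resists.

```bash
python3 -m jog '[[-0.2,-0.04,0,0,0,0,135],[-0.4,-0.08,0,0,0,0,135],[-0.6,-0.12,0,0,0,0,135],[-0.75,-0.15,0,0,0,0,135],[-0.85,-0.17,0,0,0,0,135]]'
python3 -c "
from h import *
go((-.0905,0,.107),-1.55)"
python3 -m jog '[[-0.1,0,0,0,0,0,135],[-0.2,0,0,0,0,0,135]]'
python3 -c "
from h import *
go((-.0905,0,.107),-1.55)"
```

```text
t: 3.87
tool_pos: [0.5144, -0.1007, 0.1088]
tool_rot: [2.248, -2.192, 0.003]
contact_force: [3.7, -16.9, -1.1]
opening: 0.0406
t 3.87 at mill [-0.0939 -0.0018  0.1088] F [  3.7 -16.9  -1.1] open 0.0406 q1,q6 [-0.33  2.78]
ROW [-0.35, 0.16, 0.18] [-0.0, -0.003, 0.004]
t: 4.03
tool_pos: [0.5146, -0.101, 0.1088]
tool_rot: [2.245, -2.19, 0.01]
contact_force: [0.2, -14.6, 0.3]
opening: 0.0402
t 4.03 at mill [-0.0941 -0.002   0.1088] F [  0.2 -14.6   0.3] open 0.0402 q1,q6 [-0.33  2.79]
ROW [-0.37, 0.18, 0.18] [-0.001, -0.008, 0.004]
```

The tool stalled at 15–17 N with about 0 N sideways, so the jar bears on both faces. I back straight off and check.

```bash
python3 -m jog '[[0.5,0,0,0,0,0,135],[1.5,0,0,0,0,0,135],[3,0,0,0,0,0,135],[5,0,0,0,0,0,135],[7,0,-2,0,0,0,135],[7,0,-6,0,0,0,135],[7,0,-10,0,0,0,135],[7,0,-13,0,0,0,135]]'
python3 -c "
from h import *
go((.03,0,.40),1.55)
c=calibration('wrist');m=np.load('mill.npy')
see('wrist','pics/w3.png')
print('lid at seat pred',proj(mw(m,(-.06,0,.157)),c))
for d in((.005,0),(0,.005)): print(proj(mw(m,(-.06+d[0],d[1],.157)),c))"
```

```text
t: 4.7
tool_pos: [0.5164, -0.1703, 0.2418]
tool_rot: [2.245, -2.192, 0.01]
contact_force: [1.1, -0.8, 0.4]
opening: 0.0403
t 4.70 at mill [-0.1634 -0.0062  0.2418] F [ 1.1 -0.8  0.4] open 0.0403 q1,q6 [-0.45  2.67]
ROW [-19.23, -0.54, -15.95] [0.011, -0.003, -3.097]
lid at seat pred [278.36518166 372.35163698]
[277.93460218 378.41165229]
[285.53434064 372.73041794]
```

View pics/w3.png

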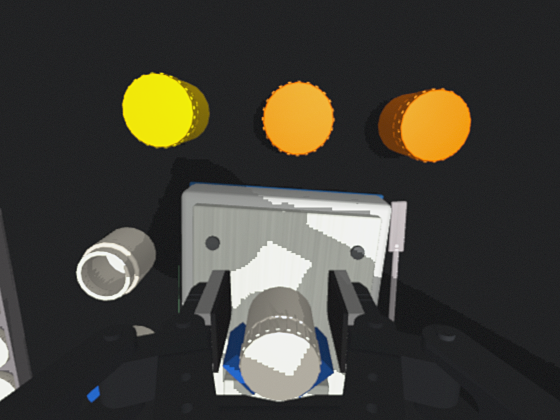

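Wrist view: the lid is centred near (280,367), against (278,372) for the seat in my rough mill frame. Blue V faces show equally on both sides, so the jar is home. The offset and the stall point both say my mill frame is about 3 mm too far in +x, so I correct it and go to the handle.

```bash
python3 -m jog '[[0,0,-4,0,0,0,255],[0,0,-8,0,0,0,255],[0,0,-12,0,0,0,255],[0,0,-17,0,0,-0.5,255],[0,0,-17,0,0,-0.7,255],[0,0,-17,0,0,-0.9,255],[0,0,-17,0,0,-1.55,255],[0,0,-17,0,0,-1.55,255]]'
python3 -c "
from h import *
m=np.load('mill.npy'); m[0]+=.002; m[1]-=.0033; np.save('mill.npy',m)
go((.032,0,.405),0)"
```

```text
t: 5.42
tool_pos: [0.5173, -0.1693, 0.4188]
tool_rot: [2.815, -1.385, 0.025]
contact_force: [-0.4, -0.5, 0.1]
opening: 0.0002
t 5.42 at mill [-0.1591 -0.0049  0.4188] F [-0.4 -0.5  0.1] open 0.0002 q1,q6 [-0.45  2.03]
ROW [-15.07, -11.78, 1.18] [0.004, -0.016, -0.915]
```

```bash
python3 -m jog '[[-15.1,-11.8,1,0,0,-0.91,255],[-15.1,-11.8,1,0,0,-0.91,255],[-15.1,-11.8,1,0,0,-0.91,255],[-15.1,-11.8,1,0,0,-0.91,255],[-15.1,-11.8,1,0,0,-0.91,255],[-15.1,-11.8,1,0,0,-0.91,255],[-15.1,-11.8,1,0,0,-0.91,255],[-15.1,-11.8,1,0,0,-0.91,255]]'
python3 -c "
from h import *
go((.032,0,.316),0)
see('scene','pics/s2.png'); see('side','pics/d2.png')
S=calibration('scene');D=calibration('side');m=np.load('mill.npy');o=get_obs()
a=cv2.imread('pics/s2.png')[80:280,190:330];b=cv2.imread('pics/d2.png')[130:330,220:360]
cv2.imwrite('pics/c3.png',cv2.resize(np.hstack([a,b]),None,fx=2.8,fy=2.8,interpolation=2))"
```

```text
t: 6.08
tool_pos: [0.5187, 0.0232, 0.4056]
tool_rot: [3.132, 0.003, 0.016]
contact_force: [0.2, -0.3, -0.4]
opening: 0.0
t 6.08 at mill [3.340e-02 3.000e-04 4.056e-01] F [ 0.2 -0.3 -0.4] open 0.0000 q1,q6 [-0.09  1.47]
ROW [-0.07, 0.05, 8.96] [0.009, -0.01, 0.002]
```

View pics/c3.png

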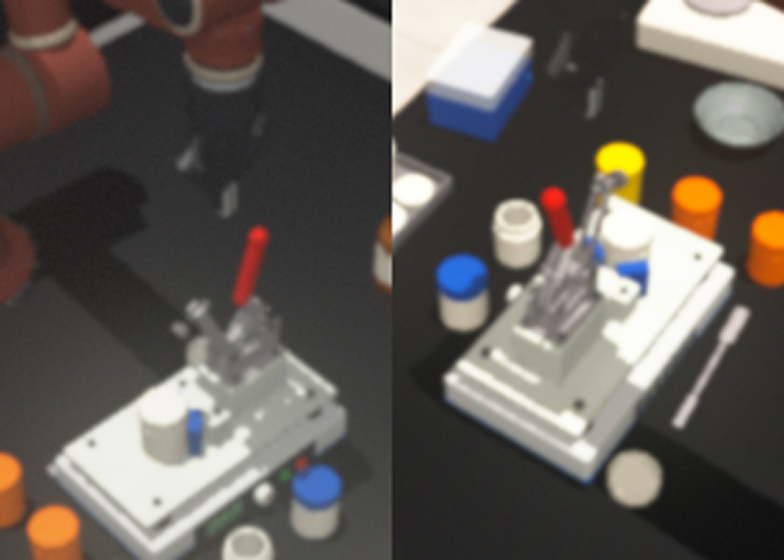

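The jar sits in the V. The shut fingertips are above and to -x of the upright grip (grip top at about scene (283,163)). Now I go down beside it.

```bash
python3 -m jog '[[0,0,3.5,0,0,0,255],[0,0,7,0,0,0,255],[0,0,8.9,0,0,0,255],[0,0,8.9,0,0,0,255]]'
python3 -m jog '[[0,-0.8,0,0,0,0,255],[0,-1.6,0,0,0,0,255],[0,-2.4,0,0,0,0,255],[0,-3.2,0.1,0,0,0,255],[0,-4,0.4,0,0,0,255],[0,-4.8,0.7,0,0,0,255],[0,-5.6,1.1,0,0,0,255],[0,-6.4,1.5,0,0,0,255]]'
python3 -c "
from h import *
go((.115,0,.289),0)"
```

```text
t: 6.52
tool_pos: [0.5172, 0.0218, 0.3098]
tool_rot: [3.134, -0.009, -0.001]
contact_force: [-0.4, -0.4, -0.1]
opening: 0.0002
t: 7.18
tool_pos: [0.5184, 0.0864, 0.296]
tool_rot: [3.133, -0.009, 0.005]
contact_force: [0.8, -3.8, 0.6]
opening: -0.0002
t 7.18 at mill [0.0965 0.0027 0.296 ] F [ 0.8 -3.8  0.6] open -0.0002 q1,q6 [0.03 1.6 ]
ROW [0.32, -1.84, 0.69] [0.008, -0.003, -0.006]
```

```bash
python3 -m jog '[[0.1,-0.8,0.1,0,0,0,255],[0.2,-1.6,0.2,0,0,0,255],[0.3,-2.3,0.5,0,0,0,255],[0.3,-2.8,1.0,0,0,0,255],[0.3,-3.2,1.6,0,0,0,255]]'
python3 -c "
from h import *
go((.133,0,.262),0)
see('scene','pics/s3.png'); see('side','pics/d3.png')
a=cv2.imread('pics/s3.png')[80:280,190:330];b=cv2.imread('pics/d3.png')[130:330,220:360]
cv2.imwrite('pics/c4.png',cv2.resize(np.hstack([a,b]),None,fx=2.8,fy=2.8,interpolation=2))"
```

```text
t: 7.6
tool_pos: [0.5221, 0.1178, 0.2803]
tool_rot: [3.13, -0.009, 0.007]
contact_force: [-0.7, -7.2, 4.6]
opening: 0.0003
t 7.60 at mill [1.280e-01 1.000e-04 2.803e-01] F [-0.7 -7.2  4.6] open 0.0003 q1,q6 [0.09 1.67]
ROW [0.02, -0.52, 1.82] [0.011, -0.005, -0.006]
```

View pics/c4.png

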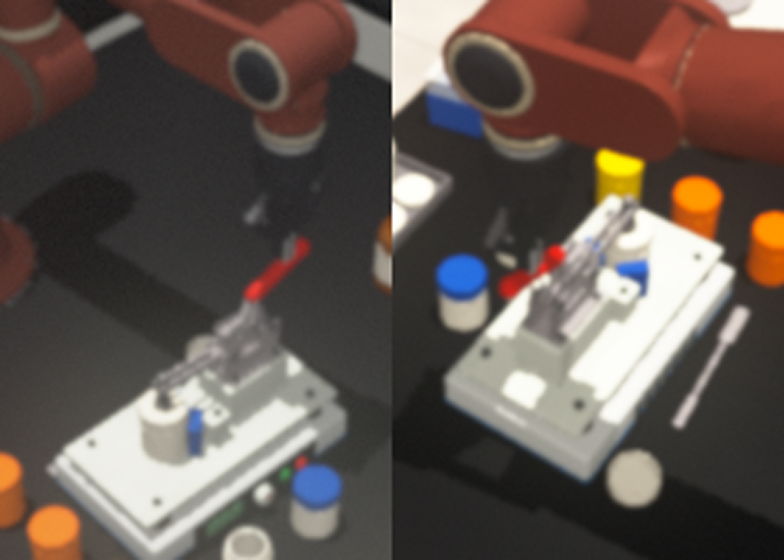

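The foot is on the lid's middle and the grip is at about 30° with the fingertip on its outer half. Now I press down through the dead point.

```bash
python3 -m jog '[[0,-0.3,0.5,0,0,0,255],[0,-0.5,1.0,0,0,0,255],[0,-0.7,1.5,0,0,0,255],[0,-0.9,2.0,0,0,0,255],[0,-1.1,2.5,0,0,0,255]]'
python3 -c "
from h import *
go((.142,0,.241),0)"
python3 -m jog '[[0,-0.2,0.5,0,0,0,255],[0,-0.3,0.9,0,0,0,255],[0,-0.3,1.2,0,0,0,255]]'
python3 -c "
from h import *
go((.142,0,.241),0)"
```

```text
t: 8.12
tool_pos: [0.5217, 0.1293, 0.253]
tool_rot: [3.133, -0.009, 0.004]
contact_force: [0.1, -0.1, -0.2]
opening: -0.0001
t 8.12 at mill [0.1395 0.0009 0.253 ] F [ 0.1 -0.1 -0.2] open -0.0001 q1,q6 [0.11 1.69]
ROW [0.1, -0.26, 1.2] [0.009, -0.002, -0.005]
t: 8.37
tool_pos: [0.5215, 0.1332, 0.241]
tool_rot: [3.134, -0.008, 0.003]
contact_force: [-3.2, 2.9, 9.2]
opening: -0.0001
t 8.37 at mill [0.1434 0.0013 0.241 ] F [-3.2  2.9  9.2] open -0.0001 q1,q6 [0.12 1.69]
ROW [0.12, 0.14, 0.0] [0.007, -0.002, -0.005]
```

The force dropped to 0 at z = 0.253, which is the snap. At 0.241 the tip rests on the level grip. I lift off and verify.

```bash
python3 -m jog '[[0,0,-1,0,0,0,255],[0,0,-4,0,0,0,255],[0,0,-8,0,0,0,255],[0,0,-12,0,0,0,255],[0,0,-14,0,0,0,255],[0,0,-14,0,0,0,255]]'
python3 -c "
from h import *
go((.142,0,.241),0)
see('scene','pics/s4.png'); see('side','pics/d4.png')
m=np.load('mill.npy')
for n in('scene','side'): c=calibration(n);print(n,'end',proj(mw(m,(.177,0,.227)),c).round(1),'root',proj(mw(m,(.089,0,.225)),c).round(1))
a=cv2.imread('pics/s4.png')[80:280,190:330];b=cv2.imread('pics/d4.png')[130:330,220:360]
cv2.imwrite('pics/c5.png',cv2.resize(np.hstack([a,b]),None,fx=2.8,fy=2.8,interpolation=2))"
```

```text
t: 8.87
tool_pos: [0.5231, 0.1344, 0.3892]
tool_rot: [3.136, -0.008, 0.022]
contact_force: [0.3, 0.7, 0.7]
opening: -0.0003
t 8.87 at mill [ 1.447e-01 -3.000e-04  3.892e-01] F [0.3 0.7 0.7] open -0.0003 q1,q6 [0.12 1.69]
ROW [-0.25, 0.18, 14.82] [0.006, -0.014, -0.005]
scene end [300.8 174.6] root [282.1 187.4]
side end [258.  246.5] root [276.4 226.2]
```

View pics/c5.png

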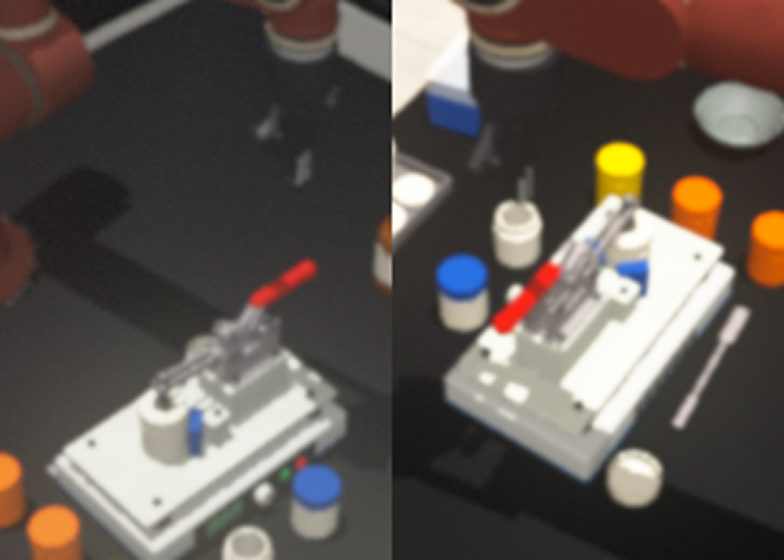

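The grip end is at scene (302,176) and side (259,246), against predictions for locked of (301,175) and (258,246.5). The handle is locked and level, the foot is on the lid, the jar is in the V, and the robot is clear.

```bash
python3 -c "
from station import *
print(finish_job())"
```

```text
the job is handed in; nothing more can be done
None
```

I slid the jar home into the V-block, pushed the clamp handle over until it snapped into lock, and handed the job in at about 9 s of the 54 s allowed. `finish_job()` reports no verdict, so success rests on my own checks.

- **Jar:** I pushed it with two half-open fingertips until it stalled at about 15 N with almost no sideways force. The wrist picture then showed it upright and centred between both V faces.
- **Clamp:** The push force fell to zero at the snap. Afterwards the grip lay level, with its end within about 1 pixel of the locked position in both outside cameras, and the foot was on the lid's middle. I could not measure the foot's force on the lid; I take it from the lock.
- **Surroundings:** The jars, lid, dish and spatula showed no movement in the pictures I viewed. I did not check the two amber bottles again, but the arm never went near them. The robot ended clear of everything, at about 0 N.

**Disagreement:** my first camera estimate of the mill was about 3 mm off. The jar stalled 3.4 mm short of where I predicted, and the lid appeared about 4 mm from the predicted seat. I put this down to calibration error, shifted my mill frame to match, and the locked grip then agreed with it. That the jar is within 5 mm of the seat therefore rests mainly on the stall and the symmetric view in the V-block.

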